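# Set the syringe driver's pusher to the fill line

## Robot

A 6-joint arm with a two-finger parallel gripper is mounted at the origin on the work surface. World frame = base frame: x ahead of the robot, y to its left, z up, the work surface at z = 0. Lengths are in m, angles in degrees, forces in N, time in s.
With the tool pointing down it reaches from about 0.3 to 0.85 m from the base axis. Payload 4.2 kg.
Tool frame: the origin (TCP) lies midway between the tips of the shut fingers; the grasp point (between the pads) lies 19 mm behind it; z points along the fingers, y is the line along which they close (so a half turn about z gives the same grasp; the last joint's range is limited). The gripper opens to 91 mm and grips with 3 to 60 N. Pads are 32 mm wide; open, the fingers measure 118 mm over their backs; the gripper's body (76 mm by 178 mm) begins 60 mm behind the grasp point.
Start: joints at [69.5, 18.312, 89.639, -0, 72.044, -1.146], TCP at [0.191, 0.543, 0.214] pointing down, gripper open.
Joint ranges: [-177.97, 177.97], [-48.28, 115.42], [12.27, 149.76], [-77.06, 257.06], [2.81, 150.46], [-146.56, 146.56]. Speed limits (degrees/s): [147.25, 147.25, 180, 180, 180, 180].

## Interface

Orientations are given as [roll, pitch, yaw] about the fixed x, y, z axes, in that order (R = Rz(yaw) Ry(pitch) Rx(roll)).
In Python, from cell import manip gives the robot as it stands. Calls block until the motion is done:
- manip.move_pose(position, orientation): joint-space move of the TCP to a pose.
- manip.line_to(position, attitude=None, v=0.15): straight line of the TCP; attitude=None keeps the orientation; v is the mean speed in m/s.
- manip.move_joints(angles): joint-space move.
- manip.ungrasp() and manip.grab(grip_force=None): open the fingers fully, or close them until they stop; grip_force is the grip in N (None keeps the last).
- manip.wait(seconds).
- manip.ik(position, orientation): joint angles nearest the present ones, or None.
- manip.observe(): the state.
- manip.camera(name): name is "scene" or "top"; returns a dict with "image" (384x512x3 uint8, red, green, blue), "mtx" (3x3 intrinsics, pixels), "position" and "attitude" of the camera in the world. Camera axes: x right, y up, looking along -z (the intrinsics and any distortion apply to the point x, -y, -z); pixel columns grow to the right and rows downward; lengths in m; the calibration is good to about 2 mm. A picture is of the moment at which its call begins. There is no depth.
A pose or a line that the arm cannot do raises manip.IKError and nothing moves.
- manip.close_job(): hands the job in; it is judged then, once.
The state is a dict: "clock": time; "joint_positions": joint angles; "joint_vel": joint speeds; "joint_efforts": joint torques, N m; "ee_pos": TCP position; "orientation": TCP orientation; "ft_force": force on the tool from outside, world axes, zero at the start; "torque": the same for the moment, N m; "finger_gap": finger opening in m; "grasp_force": force on a finger pad.
Only numpy, scipy, OpenCV 4.12 (cv2) and the standard library are available. Lean on these libraries where they do the work, as an engineer would, in place of code of your own. Each camera call takes 0.05 s, during which the arm holds its last target. There are 200 camera calls.

## Task

On the syringe driver, press the blue clutch cap down gently with closed fingers, just hard enough to free the brake, and keep it pressed while you slide the carriage along until the leading edge of its orange pointer meets the black line on the white plate; do not run past the line. Let go of the cap, then press the green key to confirm; never press the red key, and leave everything else on the counter alone.

Things in the scene. Friction and masses are not known exactly. Their poses are not given: they have to be found in the camera images.
- pointer_edge (a point): Point on the leading (+y) edge, 15 mm from the outer (+x) end, of the orange pointer wing (60 mm in x, 40 mm in y, 3 mm thick, level, its top 7 mm over the driver's top). Axes as the driver's. The point is at x = +65, y = +20, z = +4 mm from carriage and moves with it. The wing runs just above the white plate without touching it.
- mark_line (a point): Middle of the black scribed line (2 mm wide, 44 mm long) on the white plate. Axes as the driver's: the line runs along x, the carriage comes to it from -y. The pointer's edge meets the line when both points have the same y in this frame. At the start the edge is 30 to 140 mm short of it.
- mark_plate: Fixed white plate, 44 x 100 mm, 2 mm thick, on the driver's top, with the black line across its middle. It sits at a different place along the driver from one day to the next. There is no stop at the line: the carriage can travel at least 30 mm beyond it. Origin: centre of its underside; axes as the driver's.
- carriage: Grey carriage, 44 x 40 mm (x, y), 24 mm high, on guide rods; slides only along the driver's y, with 3 N friction once the brake is free, drawn by the grip of the fingertips on the cap. Sliding it with the brake on spoils the brake; over 18 N on it or its cap damages it. Origin: centre of its underside, level with the driver's top; axes as the driver's.
- clutch: The clutch: a vertical steel stem on the carriage, bearing a flat, level, square blue ribbed cap, 50 x 50 x 10 mm, centred on it. Origin on the stem's axis, level with the driver's top when not pressed. The cap is screwed up or down to suit each user: its top lies anywhere from 40 to 60 mm above this origin. That height is not measured: find it by feel.
- driver: Syringe driver, a fixed grey console 160 x 380 x 70 mm (x, y, z), origin at the centre of its underside. The carriage runs along its y at x = -20 mm. Clutch: the brake is free once the cap is pressed with 7 N (its first 0.4 mm); further down the spring adds 2.5 N per mm (travel 8 mm), so 9 to 12 N is a good press. Released, the cap springs up and the brake holds the carriage where it is.
- confirm_top (a point): Centre of the top face of the round green key (22 mm across), pressed straight down; on the driver's blue field at x = -52, y = +88 mm of driver. Two grey cradle blocks, 26 mm high, stand on the driver's top at x = 0, y = +85 and +165 mm, clear of closed fingers on the key.
- confirm (a joint): Travel of the green key: 0 up, 0.006 m fully down (about 5 N); it springs back. It counts as pressed beyond 0.004 m.
- halt (a joint): Travel of the red key, 46 mm beside the green one towards +y: 0 up, 0.006 m fully down. Leave it alone.
- syringe: Loose clear syringe, 160 mm long, lying on the counter; origin below its middle. Bystander.
- vial_a: Loose amber vial with a red cap, 34 mm across, 55 mm high; origin at its foot. Bystander.
- vial_b: Loose amber vial with a blue cap, 34 mm across, 55 mm high; origin at its foot. Bystander.
- sanitiser: Loose blue bottle, 64 mm across, 150 mm high; origin at its foot. Bystander.
- tape: Loose roll of paper tape, 70 mm across, 25 mm high; origin at its underside. Bystander.
- dish: Loose steel bowl, 120 mm across, 40 mm high; origin at its foot. Bystander.
- oximeter: Loose blue and white finger clip, 60 x 34 x 30 mm; origin at its underside. Bystander.
- dressing_pack: Loose flat white pack, 100 x 75 x 22 mm; origin at its underside. Bystander.

How it is judged (in metres and radians):
On the way, in this order (a step that is already met when the one before it is completed fails the run):
1. the pointer's edge is within 2.5 mm of the line and the fingers are off the carriage (y of pointer_edge in the frame of mark_line between -0.0025 and 0.0025 m and not (contact force between the fingers and carriage above 0.1 N)), for 0.3 s.
2. the green key is pressed down (value of joint confirm above 0.004 m), for 0.05 s.
At the end, for the whole second after the job is handed in: The pointer's leading edge lies within 2.5 mm of the black line, the carriage is at rest and released, both keys are up again (within 2 mm), and every loose thing is within 20 mm of where it was (all of step 1 and value of joint each of confirm, halt below 0.002 m and linear speed of carriage below 0.003 m/s and distance of each of syringe, vial_a, vial_b, sanitiser, tape, dish, oximeter, dressing_pack from where it was at the start of the episode below 0.02 m); the robot touches nothing.
It fails at once if the carriage or its cap is pushed with more than 18 N (contact force between any of the fingers, the arm and carriage above 18 N).
It fails at once if the carriage is slid (faster than 6 mm/s) with the brake on, its cap less than 0.4 mm down (linear speed of carriage above 0.006 m/s and z of clutch in the frame of carriage above -0.0004 m).
It fails at once if the pointer's edge runs more than 6 mm past the line (y of pointer_edge in the frame of mark_line above 0.006 m).
It fails at once if the red key is pressed, or the green key before the edge is on the line (value of joint halt above 0.003 m or (value of joint confirm above 0.004 m and not (y of pointer_edge in the frame of mark_line between -0.0025 and 0.0025 m))).
It fails at once if a loose thing is moved by more than 30 mm (distance of any of syringe, vial_a, vial_b, sanitiser, tape, dish, oximeter, dressing_pack from where it was at the start of the episode above 0.03 m).
It also fails if it takes over 61 s, if anything falls off the work surface, if the arm or the gripper's body presses on something with over 40 N, if the wrist force passes 120 N, or if a joint passes its speed limit or range.

## Working session

There is one attempt and no reset: what is moved stays moved. The work goes in short steps, each a Python script; the robot and the scene stay as the last script left them, time stands still between calls to the robot, and variables do not carry over. Pictures are saved under pics/ and viewed, at most 10 in all, crops included, and the job is handed in when it is done.

```bash
mkdir -p pics; ls; python3 - <<'E'
from cell import manip
import cv2,numpy as np
for n in("scene","top"):
    c=manip.camera(n); cv2.imwrite(f"pics/{n}0.png",c["image"][:,:,::-1]); print(n,c["mtx"],c["position"],c["attitude"],c.keys())
o=manip.observe();print(o)
E
```

```text
pics
scene [[448.60991509   0.         253.05431071]
 [  0.         448.60991509 187.5440348 ]
 [  0.           0.           1.        ]] [ 1.60434372 -0.38600265  0.86773445] [55.65959986  0.27126241 70.78012905] dict_keys(['image', 'mtx', 'position', 'attitude'])
top [[459.59671435   0.         256.38604389]
 [  0.         459.59671435 193.22988819]
 [  0.           0.           1.        ]] [ 0.19190566 -0.00933716  1.60704565] [ 13.05644276   0.28363595 -91.45074083] dict_keys(['image', 'mtx', 'position', 'attitude'])
{'clock': 0.1, 'joint_positions': array([ 6.94970503e+01,  1.83476591e+01,  8.97008811e+01, -7.93411349e-04,
        7.20456963e+01, -1.14545442e+00]), 'joint_vel': array([ 0.02564958, -0.08333976, -0.20695284,  0.14687466,  0.0551718 ,
       -0.0611743 ]), 'joint_efforts': array([-2.64995615e-04, -4.13329518e+01, -2.32513404e+01,  7.28662871e-02,
        4.22063016e-02, -5.17885792e-05]), 'ee_pos': array([0.19042283, 0.54204962, 0.21319765]), 'orientation': array([-1.79905767e+02, -1.12962501e-03,  1.60642749e+02]), 'ft_force': array([ 0.01819775, -0.17701558, -0.3169627 ]), 'torque': array([ 0.0287394 , -0.05804005,  0.01498222]), 'grasp_force': 0.0, 'finger_gap': 0.09094718331230073}
```

View pics/scene0.png

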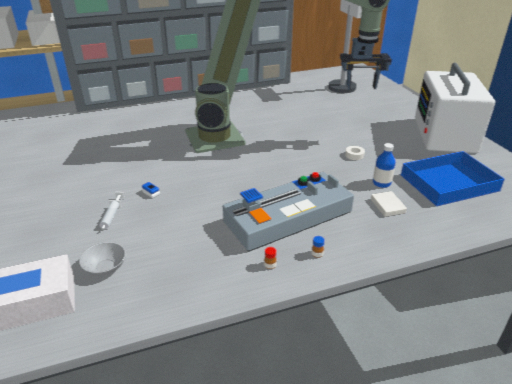

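View pics/top0.png

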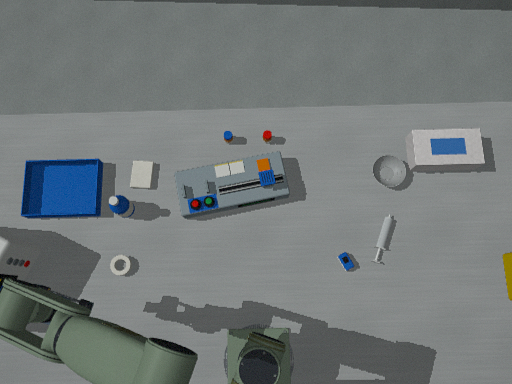

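The scene view shows the cap at (251,195), orange pointer (260,215), plate (298,209) and keys: green (304,180), red (316,176). In the top view the cap is at (267,178), pointer (264,165), plate (230,169) and green key (209,201). Driver +y runs to the left in the top view.

```bash
cat > h.py <<'E'
import numpy as np,cv2
from scipy.spatial.transform import Rotation as R
from cell import manip
def ray(c,px):
    K=c["mtx"];d=np.array([(px[0]-K[0,2])/K[0,0],-(px[1]-K[1,2])/K[1,1],-1])
    return np.array(c["position"]),R.from_euler('xyz',c["attitude"],degrees=True).as_matrix()@d
def onz(c,px,z):
    p,d=ray(c,px);return p+d*(z-p[2])/d[2]
def proj(c,P):
    q=R.from_euler('xyz',c["attitude"],degrees=True).as_matrix().T@(np.array(P)-c["position"])
    K=c["mtx"];return np.array([K[0,2]+K[0,0]*q[0]/-q[2],K[1,2]+K[1,1]*-q[1]/-q[2]])
def blob(m,box):
    x0,y0,x1,y1=box;s=np.zeros(m.shape,np.uint8);s[y0:y1,x0:x1]=m[y0:y1,x0:x1]
    n,l,st,ce=cv2.connectedComponentsWithStats(s)
    if n<2:return None
    i=1+np.argmax(st[1:,4]);return ce[i],st[i],(l==i)
def masks(im):
    r,g,b=[im[...,i].astype(int) for i in range(3)]
    return dict(red=(r>110)&(g<60)&(b<60),green=(g>r+35)&(g>b+25),orange=(r>150)&(g>50)&(b<80)&(r-g>60)&(g>b+30),blue=(b>110)&(r<60)&(b>g+50),white=(r>190)&(g>185)&(b>165))
E
python3 - <<'E'
from h import *
B={"scene":(215,160,360,245),"top":(170,145,300,222)}
Z=dict(red=.08,green=.08,orange=.077,blue=.12,white=.072)
for n in B:
    c=manip.camera(n);im=c["image"];x0,y0,x1,y1=B[n]
    cv2.imwrite(f"pics/{n}1.png",cv2.resize(im[y0:y1,x0:x1,::-1],None,fx=5.5,fy=5.5,interpolation=cv2.INTER_CUBIC))
    for k,m in masks(im).items():
        r=blob(m.astype(np.uint8),B[n])
        if r: print(n,k,r[0].round(2),r[1],onz(c,r[0],Z[k]).round(4))
E
```

```text
scene red [314.92 174.92] [312 173   7   5  26] [0.5132 0.2029 0.08  ]
scene green [303.05 178.43] [300 176   7   6  37] [0.5193 0.1581 0.08  ]
scene orange [259.59 215.08] [250 208  21  15 179] [ 0.6486 -0.0369  0.077 ]
scene blue [251.   195.22] [241 189  21  14 180] [ 0.6048 -0.0475  0.12  ]
scene white [296.8  207.06] [280 199  35  17 277] [0.6432 0.082  0.072 ]
top red [194.58 203.45] [192 201   6   6  31] [0.5161 0.2    0.08  ]
top green [208.17 200.5 ] [205 198   7   6  36] [0.5251 0.1538 0.08  ]
top orange [262.89 164.27] [257 158  13  13 122] [ 0.6493 -0.0359  0.077 ]
top blue [266.49 177.38] [259 169  16  17 159] [ 0.5904 -0.0459  0.12  ]
```

View pics/top1.png

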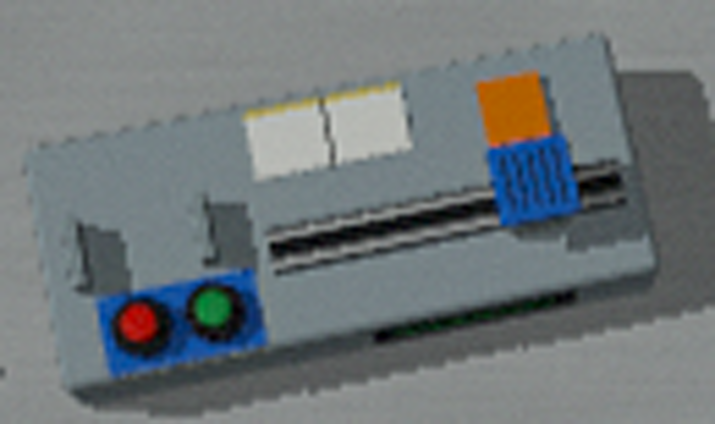

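View pics/scene1.png

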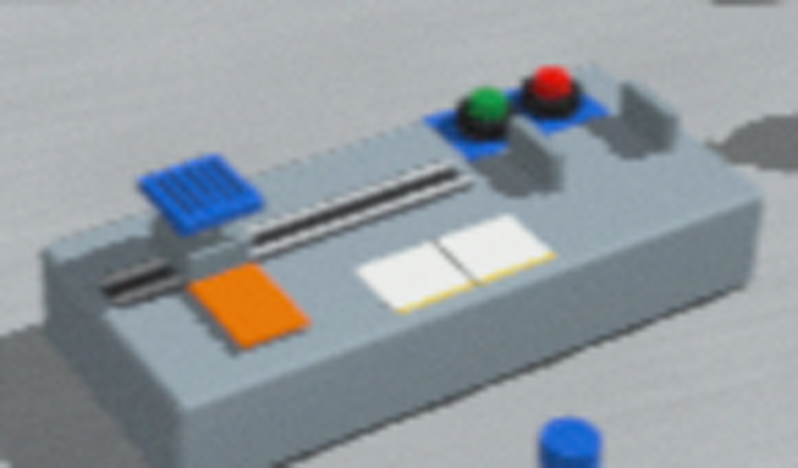

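Both crops are clear. In the top crop (5.5x), the pointer's leading edge is at x≈480–495, the black line runs (322,100)→(333,165), and the slot goes from (270,245) to (625,180). The scene crop shows the driver's front top edge running from (185,408) to (760,200). Next I'll measure the yaw and the pointer-to-line gap.

```bash
cat >> h.py <<'E'
from scipy.ndimage import map_coordinates
def sample(c,ch,P):  # P (...,3) world
    uv=np.array([proj(c,p) for p in P.reshape(-1,3)])
    return map_coordinates(ch,[uv[:,1],uv[:,0]],order=1).reshape(P.shape[:-1])
def rg(c): return c["image"].astype(float)
def frame(yaw):
    a=np.radians(yaw);return np.array([np.cos(a),np.sin(a),0]),np.array([-np.sin(a),np.cos(a),0])
def gap(c,ref,yaw):
    """positions along driver y (relative to ref, a world xy near pointer centre) of pointer edge and line"""
    ex,ey=frame(yaw);t=np.arange(-.06,.19,.0005);E=[];L=[];im=rg(c)
    for s in np.arange(-.012,.0141,.002):
        b=np.array([ref[0],ref[1],0])+ex*s
        P=b+t[:,None]*ey+[0,0,.077]
        o=sample(c,im[...,0]-im[...,2],P)   # orange: r-b large
        m=o>o.max()/2
        i=np.where(m)[0][-1];h=o.max()*.95/2
        E.append(t[i]+.0005*(o[i]-h)/max(o[i]-o[i+1],1e-6))
        P=b+t[:,None]*ey+[0,0,.072]
        w=sample(c,im.mean(-1),P);bright=np.where((w>185)&(t>E[-1]+.002))[0]
        if len(bright)<20: continue
        a,z=bright[0]+8,bright[-1]-8   # inside of the plate, 4 mm in
        d=np.clip(np.median(w[bright])-8-w[a:z],0,None);k=np.argmax(d);sl=slice(max(k-10,0),k+11)
        L.append((t[a:z][sl]*d[sl]).sum()/d[sl].sum())
    return np.median(E),np.median(L) if L else np.nan,np.std(E),np.std(L),len(L)
E
python3 - <<'E'
from h import *
# yaw from driver's front(+x) top edge, z=.07, strongest gradient per column
for n,(c0,c1,f) in {"scene":(255,340,lambda u:(228-(u-250)*.3636)),"top":(182,272,lambda u:172-(u-176)*.195)}.items():
    c=manip.camera(n);g=rg(c).mean(-1);pts=[]
    for u in range(c0,c1):
        r=int(round({"scene":160+(408-(u-215-34)*5.5*.3617+0)/5.5,"top":145+(150-((u-170)*5.5-30)*.195)/5.5}[n]))
        col=g[r-4:r+5,u];d=np.abs(np.diff(col));d=np.where(d<8,0,d)
        if d.sum()>0: pts.append((u,(np.arange(r-4,r+4)+.5)@d/d.sum()))
    l=cv2.fitLine(np.float32(pts),cv2.DIST_HUBER,0,.01,.01).ravel()
    W=[onz(c,(u,l[3]+(u-l[2])*l[1]/l[0]),.07) for u in(c0,c1)]
    v=W[1]-W[0];v*=np.sign(v[1]);print(n,len(pts),np.degrees(np.arctan2(-v[0],v[1])),np.round(W,4))
for n in("top","scene"):
    c=manip.camera(n)
    for yaw in(9,10,11,12): print(n,yaw,np.round(gap(c,(.650,-.036),yaw),4))
E
```

```text
scene 85 10.333741209887874 [[ 0.7063 -0.0712  0.07  ]
 [ 0.6532  0.2198  0.07  ]]
top 76 7.265639750448942 [[ 0.6402  0.2457  0.07  ]
 [ 0.6803 -0.0687  0.07  ]]
top 9 [0.0202    nan 0.0002    nan 0.    ]
top 10 [0.0203    nan 0.0002    nan 0.    ]
top 11 [0.0202    nan 0.0002    nan 0.    ]
top 12 [0.0202    nan 0.0003    nan 0.    ]
scene 9 [2.090e-02 1.185e-01 2.000e-04 1.040e-02 1.400e+01]
scene 10 [2.090e-02 1.184e-01 2.000e-04 5.000e-04 1.200e+01]
scene 11 [2.100e-02 1.184e-01 2.000e-04 6.000e-04 1.100e+01]
scene 12 [2.100e-02 1.184e-01 3.000e-04 7.000e-04 1.000e+01]
  ret = _var(a, axis=axis, dtype=dtype, out=out, ddof=ddof,
  arrmean = um.true_divide(arrmean, div, out=arrmean,
  ret = ret.dtype.type(ret / rcount)
```

```bash
sed -i 's/(w>185)&/(w>.86*np.percentile(w,98))\&/' h.py; cat >> h.py <<'E'
def tri(a,b):
    (p,d),(q,e)=a,b;d=d/np.linalg.norm(d);e=e/np.linalg.norm(e)
    A=2*np.eye(3)-np.outer(d,d)-np.outer(e,e);x=np.linalg.solve(A,(np.eye(3)-np.outer(d,d))@p+(np.eye(3)-np.outer(e,e))@q)
    return x,np.linalg.norm(np.cross(d,e)@(q-p))/np.linalg.norm(np.cross(d,e))
E
python3 - <<'E' 2>/dev/null
from h import *
B={"scene":(215,160,360,245),"top":(170,145,300,222)}
C={n:manip.camera(n) for n in B}
M={n:{k:blob(m.astype(np.uint8),B[n]) for k,m in masks(C[n]["image"]).items()} for n in B}
for k in("red","green","orange","blue"):
    x,d=tri(*[ray(C[n],M[n][k][0]) for n in B]);print(k,x.round(4),round(d,4))
for n in B:
    print(n,np.round(gap(C[n],(.650,-.036),10.5),4))
# slot: dark centroid across, at stations along y
for n in B:
    c=C[n];g=rg(c).mean(-1)
    for yaw in(10.5,):
        ex,ey=frame(yaw);t=np.arange(-.02,.02,.0005);pts=[]
        for s in np.arange(.04,.13,.004):
            b=np.array([.595,-.047,.07])+ey*s
            w=sample(c,g,b+t[:,None]*ex);d=np.clip(70-w,0,None)
            if d.sum()>30: pts.append((s,(t@d)/d.sum()))
        pts=np.array(pts)
        if len(pts)>4:
            k=np.polyfit(pts[:,0],pts[:,1],1);r=pts[:,1]-np.polyval(k,pts[:,0]);print(n,len(pts),"yaw",yaw-np.degrees(np.arctan(k[0])),"x0",k[1],r.std())
    # driver-ish edges: plate yellow edge
    im=rg(c);y=(im[...,0]>150)&(im[...,0]-im[...,2]>45)&(im[...,1]>120)
    r=blob(cv2.morphologyEx(y.astype(np.uint8),cv2.MORPH_CLOSE,np.ones((3,3))),B[n])
    if r:
        v,u=np.where(r[2]);l=cv2.fitLine(np.float32(np.c_[u,v]),cv2.DIST_L2,0,.01,.01).ravel()
        a,bb=onz(C[n],l[2:]-l[:2]*15,.072),onz(C[n],l[2:]+l[:2]*15,.072);v=(bb-a)*np.sign(bb-a)[1];print(n,"yellow yaw",len(u),np.degrees(np.arctan2(-v[0],v[1])))
E
```

```text
red [0.516  0.2005 0.082 ] 0.0017
green [0.5249 0.1542 0.0841] 0.0018
orange [ 0.649  -0.0365  0.0773] 0.0013
blue [ 0.5931 -0.0448  0.1114] 0.0027
scene [2.090e-02 1.185e-01 2.000e-04 2.660e-02 1.400e+01]
top [2.02e-02 1.18e-01 2.00e-04 7.00e-04 1.40e+01]
scene yellow yaw 142 -50.73227023816861
top 23 yaw 10.451958934923947 x0 -0.0019671904602043206 0.0003642443025213726
top yellow yaw 33 10.555815140421625
```

Both views agree: yaw is 10.5° and the gap is 97.7 mm. The carriage axis is near (0.593, -0.046) and the cap top at about 0.11. Now I'll approach and feel for the cap.

```bash
cat >> h.py <<'E'
YAW=10.5;EX,EY=frame(YAW);RPY=[180,0,YAW-180]
CAP=np.array([.593,-.046]);GREEN=np.array([.525,.154])
def fz(k=3):
    r=[]
    for _ in range(k): r.append(manip.observe()["ft_force"]);manip.wait(.02)
    return np.mean(r,0)
E
python3 - <<'E'
from h import *
print(manip.ik([*CAP,.16],RPY),manip.ik([*(CAP+.098*EY[:2]),.1],RPY),manip.ik([*GREEN,.07],RPY))
manip.grab(20)
manip.move_pose([*CAP,.2],RPY); manip.line_to([*CAP,.142],v=.08); manip.wait(.3)
b=fz(5);np.save("bias.npy",b);o=manip.observe();print(o["clock"],b,o["ee_pos"],o["orientation"],o["finger_gap"])
z=.140
while z>.105:
    manip.line_to([*CAP,z],v=.03);f=fz(2)-b
    if f[2]>1: break
    z-=.001
o=manip.observe();print(z,f,o["ee_pos"],o["clock"])
np.save("z.npy",z)
E
```

```text
[  -5.54351986   22.2287357    91.74429223    0.           66.02697207
 -106.04351986] [  3.86267702  23.86718177  98.72154008   0.          57.41127816
 -96.63732298] [ 15.14377541  23.39429739 104.82565667   0.          51.78004594
 -85.35622459]
5.65 [ 0.13839057  0.27245578 -0.3179331 ] [ 0.59308557 -0.04601935  0.14223951] [-1.79992064e+02  2.38055492e-02 -1.69498997e+02] 0.0004326916847262903
0.12 [0.33864746 0.13726447 1.448866  ] [ 0.59322717 -0.04605409  0.12027932] 11.6
```

```bash
python3 - <<'E'
from h import *
b=np.load("bias.npy");z=float(np.load("z.npy"))
for _ in range(14):
    z-=.0004;manip.line_to([*CAP,z],v=.02);f=fz(4)-b
    print(round(z,4),f.round(2),manip.observe()["ee_pos"].round(4)[2])
    if f[2]>10: break
np.save("z.npy",z)
c=manip.camera("scene");x0,y0,x1,y1=215,140,360,245
cv2.imwrite("pics/s2.png",cv2.resize(c["image"][y0:y1,x0:x1,::-1],None,fx=5.5,fy=5.5,interpolation=cv2.INTER_CUBIC))
print(gap(c,(.65,-.036),YAW),manip.observe()["clock"])
E
```

```text
0.1196 [-0.47 -0.04  5.65] 0.1202
0.1192 [-0.92 -0.21  6.64] 0.12
0.1188 [-2.    0.34  6.87] 0.1197
0.1184 [-1.36 -0.36  7.47] 0.1195
0.118 [-2.04 -0.01  7.92] 0.1192
0.1176 [-2.19 -0.64  9.3 ] 0.1189
0.1172 [-2.38 -0.33  9.62] 0.1187
0.1168 [-2.25 -0.56 10.86] 0.1184
(np.float64(0.020932253705681844), np.float64(0.11851275390949789), np.float64(0.00019886489671279965), np.float64(0.022931262587687157), 14) 14.1833
```

View pics/s2.png

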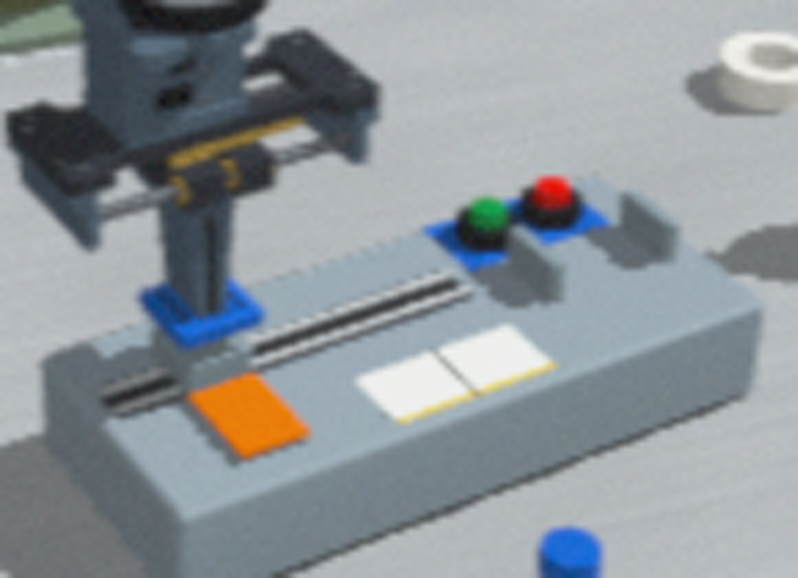

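The fingers sit centred on the cap, pressing at 10.9 N. The pointer is at crop (250,415) and the line at (455,370), both unobstructed. I'll start the drag.

```bash
python3 - <<'E'
from h import *
b=np.load("bias.npy");z=float(np.load("z.npy"))
y=0
for s in (.005,.015,.03,.045,.06):
    manip.line_to([*(CAP+s*EY[:2]),z],v=.025);manip.wait(.1);f=fz(3)-b
    c=manip.camera("scene");ref=np.array([.65,-.036])+0*EY[:2];g=gap(c,ref,YAW)
    p=manip.observe()["ee_pos"];d=(p[:2]-CAP)@EY[:2]
    print(s,"f drv",round(f[:2]@EX[:2],2),round(f[:2]@EY[:2],2),round(f[2],2),"tcp",d.round(4),"edge",g[0].round(4),"line",g[1].round(4),z.__round__(4))
    if not 8.5<f[2]<14 or abs((g[0]-.0209)-d)>.004: print("stop");break
    z+=np.clip((f[2]-10.5)/2000,-.0006,.0006)
np.save("z.npy",z);print(manip.observe()["clock"])
E
```

```text
0.005 f drv -2.55 -1.99 10.56 tcp 0.0041 edge 0.0241 line 0.1185 0.1168
0.015 f drv -2.67 -1.9 10.33 tcp 0.0141 edge 0.0341 line 0.1185 0.1168
0.03 f drv -2.45 -1.89 10.35 tcp 0.029 edge 0.0491 line 0.1185 0.1167
0.045 f drv -2.61 -2.31 10.59 tcp 0.044 edge 0.0638 line 0.1186 0.1167
0.06 f drv -2.18 -2.77 10.81 tcp 0.0591 edge 0.0787 line 0.1185 0.1167
18.3333
```

```bash
python3 - <<'E' 2>/dev/null
from h import *
b=np.load("bias.npy");z=float(np.load("z.npy"));L=.11855;s=.06;e=.0787
for k in range(6):
    rem=L-e
    if abs(rem)<.0004: break
    step=min(rem,.018) if rem>.008 and k<2 else rem*.5 if rem>.006 else rem
    if rem>.018 and k>=2: step=rem-.004
    elif k<3 and rem-step<.003: step=rem-.003
    s+=step
    manip.line_to([*(CAP+s*EY[:2]),z],v=.02 if step>.005 else .008);manip.wait(.15);f=fz(3)-b
    e=np.mean([gap(manip.camera("scene"),(.65,-.036),YAW)[0] for _ in range(2)])
    d=(manip.observe()["ee_pos"][:2]-CAP)@EY[:2]
    print(round(s,4),"f",round(f[:2]@EX[:2],2),round(f[:2]@EY[:2],2),round(f[2],2),"tcp",d.round(4),"edge",e.round(4),"rem",round(L-e,4))
    if not 8.5<f[2]<14: print("stop");break
    z+=np.clip((f[2]-10.5)/2000,-.0006,.0006)
np.save("z.npy",z);np.save("s.npy",s);print(manip.observe()["clock"])
c=manip.camera("scene");print(gap(c,(.65,-.036),YAW))
for n,(x0,y0,x1,y1) in {"scene":(250,150,350,225)}.items():
    cv2.imwrite("pics/s3.png",cv2.resize(c["image"][y0:y1,x0:x1,::-1],None,fx=8,fy=8,interpolation=cv2.INTER_CUBIC))
E
```

```text
0.078 f -1.82 -3.08 10.27 tcp 0.0769 edge 0.097 rem 0.0216
0.096 f -2.14 -2.51 10.0 tcp 0.095 edge 0.1152 rem 0.0033
0.0963 f -1.97 -3.71 10.65 tcp 0.0952 edge 0.1152 rem 0.0033
0.0997 f -2.32 -3.36 10.37 tcp 0.0986 edge 0.1183 rem 0.0003
22.45
(np.float64(0.11823784037829584), np.float64(nan), np.float64(0.0003531512792150386), np.float64(nan), 14)
```

View pics/s3.png

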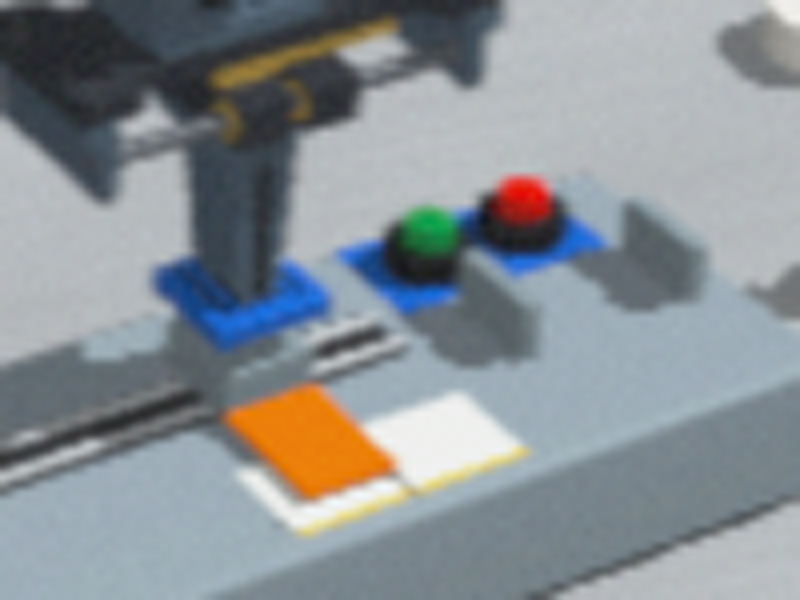

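The pointer's edge lies right at the line, which emerges at its corner (crop 405,485), and the measured remainder is 0.3 mm. Now I'll release straight up and recheck.

```bash
python3 - <<'E' 2>/dev/null
from h import *
s=float(np.load("s.npy"));P=CAP+s*EY[:2]
manip.line_to([*P,.135],v=.02);manip.line_to([*P,.18],v=.1)
for n in("scene","top"):
    c=manip.camera(n);print(n,[np.round(gap(manip.camera(n),(.65,-.036),YAW)[0],4) for _ in range(3)])
manip.move_pose([*GREEN,.14],RPY);manip.wait(.3)
b=fz(5);np.save("bias.npy",b)
for n in("scene","top"):
    c=manip.camera(n);print(n,[np.round(gap(manip.camera(n),(.65,-.036),YAW)[0],4) for _ in range(3)])
print(manip.observe()["ee_pos"],manip.observe()["clock"])
E
```

```text
scene [np.float64(0.1182), np.float64(0.1182), np.float64(0.1183)]
```

```bash
python3 - <<'E'
from h import *
manip.line_to([*GREEN,.18],v=.15);manip.line_to([*GREEN,.105],v=.1);manip.wait(.3)
b=fz(5)
for n in("scene","top"):
    try: print(n,np.round(gap(manip.camera(n),(.65,-.036),YAW)[:2],4))
    except Exception as e: print(n,repr(e))
z=.096;zc=None
while z>.066:
    manip.line_to([*GREEN,z],v=.03);f=fz(2)-b
    if zc is None and f[2]>.5: zc=z;print("contact",z)
    if f[2]>6.5: break
    z-=.001
manip.wait(.15);print(z,f.round(2),manip.observe()["ee_pos"].round(4))
manip.line_to([*GREEN,.11],v=.06);manip.line_to([*GREEN,.2],v=.15)
print(manip.observe()["clock"])
c=manip.camera("scene");print(gap(c,(.65,-.036),YAW)[:2])
E
```

```text
scene [0.1182    nan]
top [0.1185    nan]
contact 0.092
0.086 [-1.11 -0.25  8.13] [0.5251 0.154  0.0867]
31.5333
(np.float64(0.11827203521224518), np.float64(nan))h.py:42: RuntimeWarning: invalid value encountered in scalar divide
  L.append((t[a:z][sl]*d[sl]).sum()/d[sl].sum())
```

```bash
python3 -c "
from cell import manip
manip.wait(.3);print(manip.close_job())"
```

```text
the job is handed in; nothing more can be done
None
```

I pressed the cap at about 10.5 N, slid the carriage until the pointer's edge was within about 0.5 mm of the line in both camera views, let go, pressed the green key fully down and handed the job in; the hand-in call returned no verdict.

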